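Load a glass jar into a labelling cradle and lower the hold-down arm

TASK

Load the big glass jar lying on the labelling cradle's apron: roll it up over the crest into the vee trough and let it settle there, then slide it along the vee until its base is firmly against the rubber foot of the end stop. Last, swing the weighted hold-down arm over and lower it gently by its black bar, until its pad rests on the jar with the arm's full weight, and let go; the jar is glass, so push lightly, never lift it or let the arm drop on it, and leave the other things on the counter alone.

Things in the scene. Friction and masses are not known exactly. Their poses are not given: they have to be found in the camera images.
- cradle: Steel labelling cradle fixed on the counter, 270 x 310 mm. Origin on the counter under the vee's bottom line. x: along the trough to the end stop; y: from the trough to the apron where the jar waits; z up. The arm's pivot axis is parallel to x at y -95, z 135 mm, between two posts 151 mm high at x 35 mm.
- seat (a point): Middle of the jar's axis line when it is seated in the vee: 66 mm above the counter, parallel to the cradle's x; the seated jar's top is at z 111 mm. White vee, cradle x -105 to +95 mm: two plates rise at 30 degrees from the bottom line (y 0, z 14 mm), on the apron side to the crest (y 36, z 35), behind to y -60, z 49 mm.
- crest (a point): Mid-length of the crest between vee and apron, cradle y 36, z 35 mm. From here the steel apron falls at 6 degrees to a turned-up lip at y 165 mm (lip top z 34 mm). Let go on the apron the jar rolls back; past the crest it rolls into the vee. Pushed level at mid-height the jar can bind between finger and apron; pushed below its middle by leaned fingers it goes with under 10 N.
- jar: Screw-top glass jar lying on its side, 90 mm in diameter, 120 mm long, 0.3 to 0.55 kg, too wide to grasp; steel lid 86 mm in diameter, 20 mm long. Origin on its axis at mid-length; its x points from lid to base (lid face x -60, base face x +60 mm), along the cradle's x. It starts against the apron's lip, axis at cradle y 137, z 69 mm. In the vee it slides at 2 to 5 N.
- end_stop: Fixed steel bracket, 50 mm wide, 92 mm high, across the +x end of the trough; axes as the cradle's; origin at counter level on its face towards the jar (cradle x 100 mm). At z 66 mm it carries a screw with a rubber foot, 24 mm wide, standing out 5 to 17 mm towards the jar: set differently each time and not measured.
- pad_place (a point): Point on the centre line of the weighted steel hold-down arm (0.55 kg, 12 x 10 mm, cradle x 35 mm), 95 mm from its pivot. A weight (44 mm wide, 30 high) sits on it; below, a 22 mm rubber pad on a screw, its face 17 to 31 mm under the centre line: set differently each time, not measured. The rubber gives about 1 mm per 10 N. At rest it presses the jar with about 5.5 N.
- hold_arm (a joint): Angle of the hold-down arm, rad: 0 level over the trough, growing as it swings up and back; 1.57 upright; it starts parked at 1.85. Almost no friction: past upright towards the jar it falls unless held. Its pad meets the seated jar somewhere between -0.08 and +0.08.
- bar_grip (a point): Where to pinch the arm's black bar: on the bar's axis, 40 mm from the arm's middle on the jar's lid side, 165 mm from the pivot. The bar is round, 14 mm thick, 116 mm long, parallel to the cradle's x, and turns between the fingers. Held level it weighs about 3.5 N, felt as 1 to 3.5 N while it turns in the grip. It starts 294 mm above the counter.
- mortar: Grey stone mortar, 144 mm wide, 95 mm high. Origin under its centre. Leave alone.
- pestle: Stone pestle lying on the counter, 160 mm long. Leave alone.
- plate: Turquoise ceramic plate, 200 mm wide. Leave alone.
- ladle: Stainless ladle lying on the counter, about 290 mm long. Leave alone.
- spare_jar: Small upright glass jar, 64 mm wide, 100 mm high. Leave alone.
- label_roll: Roll of paper labels standing on end, 76 mm wide, 50 mm high. Leave alone.
- pepper_mill: Dark wooden pepper mill, 168 mm high. Leave alone.
Not all that is in view belongs to the job. What is shaped like the jar but brown or yellow is not meant.

How it is judged:
On the way, in this order (a step that is already met when the one before it is completed fails the run):
1. the jar lies settled in the vee: axis within 2 mm of the middle and fully down, parallel to the trough, at rest (y of jar in the frame of cradle between -0.002 and 0.002 m and z of jar in the frame of cradle between 0.063 and 0.068 m and angle between the x axis of jar and the x axis of cradle, either way round below 0.03 rad and linear speed of jar below 0.01 m/s and angular speed of jar below 0.2 rad/s), for 0.3 s.
2. seated in the vee, the jar's base presses on the foot of the end stop with more than 1 N (y of jar in the frame of cradle between -0.002 and 0.002 m and z of jar in the frame of cradle between 0.063 and 0.068 m and angle between the x axis of jar and the x axis of cradle, either way round below 0.03 rad and contact force between jar and end_stop above 1 N).
At the end, for the whole second after the job is handed in: Jar down in the vee (axis within 2 mm of the middle, 63 to 68 mm high, within 0.03 rad of the trough), base 3.5 to 19.5 mm from the stop bracket, where it met the foot; hold-down arm within 0.12 rad of level, pad pressing the jar with 2 to 12 N by its own weight; jar at rest, bar let go (y of jar in the frame of cradle between -0.002 and 0.002 m and z of jar in the frame of cradle between 0.063 and 0.068 m and angle between the x axis of jar and the x axis of cradle, either way round below 0.03 rad and x of jar in the frame of end_stop between -0.0795 and -0.0635 m and contact force between hold_arm and jar between 2 and 12 N and value of joint hold_arm between -0.12 and 0.12 rad and linear speed of jar below 0.01 m/s and contact force between the fingers and hold_arm below 0.1 N); the robot touches nothing.
It fails at once if the jar is pushed by the fingers, or pressed on the end stop, with more than 20 N (contact force between the fingers and jar above 20 N or contact force between jar and end_stop above 20 N).
It fails at once if the hold-down arm presses the jar with more than 25 N, or is let fall (turning down faster than 3 rad/s) (contact force between hold_arm and jar above 25 N or (velocity of joint hold_arm below -3 rad/s and value of joint hold_arm below 1.3 rad)).
It fails at once if the hold-down arm is put on the jar while it is not down in the vee (contact force between hold_arm and jar above 0.5 N and (y of jar in the frame of cradle above 0.004 m or y of jar in the frame of cradle below -0.004 m or z of jar in the frame of cradle above 0.07 m)).
It fails at once if the jar is lifted instead of rolled (its axis over 105 mm above the counter) (z of jar in the frame of cradle above 0.105 m).
It fails at once if a bystander is pushed more than 30 mm (distance of any of mortar, pestle, plate, ladle, spare_jar, label_roll, pepper_mill from where it was at the start of the episode above 0.03 m).
It also fails if it takes over 72 s, if anything falls off the work surface, if the arm or the gripper's body presses on something with over 40 N, if the wrist force passes 120 N, or if a joint passes its speed limit or range.

ROBOT

A 7-joint arm with a two-finger parallel gripper is mounted at the origin on the work surface. World frame = base frame: x ahead of the robot, y to its left, z up, the work surface at z = 0. Lengths are in m, angles in rad, forces in N, time in s.
With the tool pointing down it reaches from about 0.35 to 0.9 m from the base axis. Payload 8.1 kg.
Tool frame: the origin (TCP) lies on the centre line of the jaws, within the pads' length; the fingertips stand 19 mm ahead of it and the grasp point (between the pads) is the TCP; z points along the fingers, y is the direction in which the jaws open and shut (so a half turn about z gives the same grasp; the last joint's range is limited). The gripper opens to 92 mm and grips with 3 to 60 N. Pads are 19 mm wide; open, the fingers measure 130 mm over their backs; the gripper's body (75 mm by 190 mm) begins 47 mm behind the grasp point.
Start: joints at [1.065, 0.434, 0.025, 1.573, -0.012, 1.134, -0.075], TCP at [0.245, -0.575, 0.246] pointing down, gripper open.
Joint ranges: [-2.62, 2.62], [-0.44, 2.09], [-1.27, 1.32], [0.08, 2.57], [-1.32, 4.46], [0.12, 2], [-2.74, 2.74]. Speed limits (rad/s): [2.22, 2.22, 3.01, 3.01, 3.14, 3.14, 3.14].

INTERFACE

Orientations are given as a rotation vector (axis times angle).
In Python, from cell import monitor, imaging, workorder, outline_of gives the robot as it stands.
- The arm moves only by the tool move_arm, never from a script. Its argument "series" is a list of rows, each a list of 6 numbers: the shift along the world's x, y, z in cm, then the turn, a rotation vector about the world's x, y, z in degrees. A call has 1 to 8 rows; each row shifts and turns the commanded pose from where the row before left it; what a row does not reach is not made up. A row lasts 1/10 s, in which the tool goes at most 50 mm and 8.59 degrees, less where a joint would pass 70% of its speed; a pose out of reach is approached as far as the arm can. A call with a gripper value outside its range is refused whole. "grip" is the opening, from 0 (shut) to 1 (fully open), set as the call begins (left out, the last holds). The fingers move at their own pace and stop on an object; "force" is the grip in N (left out, the last holds). Time passes only in rows, so rows that do not move let the fingers close. It gives the time, the measured TCP pose, the force and the opening at its end, in the units of the state.
- monitor.observe(): the state, without advancing time (a new reading comes with each control period).
- imaging.get_image(name): name is "scene" or "top" or "wrist"; returns a dict with "color" (480x640x3 uint8, red, green, blue), "fx", "fy", "cx", "cy" (pixels), "rvec" (rotation vector, rad) and "tvec" (3), from world to camera coordinates, as OpenCV has them; the wrist camera has in their place "mount" (4x4, takes a point from camera to tool coordinates, whose origin is the TCP and whose axes are the flange's). Camera axes: x right, y down, z forward; pixel columns grow to the right and rows downward; lengths in m; the calibration is good to about 2 mm. The wrist camera is an equidistant fisheye: a pixel r from the principal point sees the ray r / f radians off the axis. A picture is of the moment at which its call begins: read the wrist's pose just before it. There is no depth.
- workorder.sign_off(): hands the job in, once; it reports no verdict.
Trained networks look in the newest picture that a camera, given by its name, has taken for a name from the list of things; names that differ only in an ending like _2 or _b are one class to them, and where a whole thing is asked for, a point or a joint stands for the part that bears it (a point fixed in the world has none). Each returns a list of dicts, best first, with "p" (0 to 1); they miss things now and then, are a little off and sometimes report something else, mostly with a low value. They report only what shows in the picture. A call takes as long as a camera call. They do not tell look-alikes from the thing itself.
- outline_of(camera, thing): "mask" (480x640 bool, what is visible of it) and "rect" ([left, top, width, height] in pixels, round what is visible of it).
The state is a dict: "clock": time; "joints": joint angles; "dq": joint speeds; "joint_efforts": joint torques, N m; "position": TCP position; "ee_rot": TCP orientation; "force": force on the tool from outside, world axes, zero at the start; "ft_torque": the same for the moment, N m; "width": opening from 0.0 (shut) to 1.0 (fully open).
Only numpy, scipy, OpenCV 4.12 (cv2) and the standard library are available. Lean on these libraries where they do the work, as an engineer would, in place of code of your own. Each camera call takes 0.05 s, during which the arm holds its last target. There are 200 camera calls.

## Working session

There is one attempt and no reset: what is moved stays moved. The work goes in short steps, Python scripts to look and compute and a tool call to move; the robot and the scene stay as the last step left them, time stands still between calls to the robot, and variables do not carry over. Pictures are saved under pics/ and viewed, about 8 in all and at most 12, crops included, and the job is handed in when it is done.

Besides the shell and the picture viewer there is one more tool, called after "Emit:" by a JSON object that holds its "fn" and its "kwargs", one argument or row to a line. move_arm: Moves the arm, as the interface text tells. Its arguments: {"type":"object","properties":{"series":{"type":"array"},"grip":{"type":"number"},"force":{"type":"number"}},"required":["series"]}

```bash
mkdir -p pics; ls
python3 - <<'E'
from cell import monitor, imaging, outline_of
import cv2,numpy as np
s=monitor.observe(); print({k:np.round(v,3).tolist() for k,v in s.items()})
for c in ["scene","top"]:
    im=imaging.get_image(c); cv2.imwrite(f"pics/{c}0.png",im["color"][:,:,::-1])
    print(c,im["fx"],im["fy"],im["cx"],im["cy"],im["rvec"],im["tvec"])
    for t in ["jar","cradle","end_stop","hold_arm","mortar","plate","ladle","spare_jar","label_roll","pepper_mill","pestle"]:
        print(t,[(np.round(d["p"],2),list(np.round(d["rect"]))) for d in outline_of(c,t)][:3])
E
```

```text
pics
{'clock': 0.0, 'joints': [1.065, 0.435, 0.025, 1.574, -0.012, 1.134, -0.075], 'dq': [-0.0, 0.0, -0.001, 0.001, -0.002, -0.0, 0.001], 'joint_efforts': [-0.001, -66.785, 0.984, -31.445, -0.061, 0.043, 0.0], 'position': [0.245, -0.575, 0.245], 'ee_rot': [-3.077, -0.628, 0.001], 'force': [0.097, -0.508, 1.023], 'ft_torque': [0.006, -0.009, -0.008], 'width': 1.0}
scene 499.3961002222479 499.3961002222479 317.1267142095533 233.06666654905442 [ 1.40518049  2.11571682 -0.9136569 ] [ 0.19077143 -0.24919589  1.78567333]
jar [(np.float64(0.76), [np.float64(347.0), np.float64(261.0), np.float64(51.0), np.float64(59.0)]), (np.float64(0.7), [np.float64(259.0), np.float64(181.0), np.float64(34.0), np.float64(67.0)]), (np.float64(0.63), [np.float64(249.0), np.float64(191.0), np.float64(30.0), np.float64(50.0)])]
cradle [(np.float64(0.86), [np.float64(254.0), np.float64(176.0), np.float64(149.0), np.float64(179.0)])]
end_stop [(np.float64(0.55), [np.float64(290.0), np.float64(285.0), np.float64(24.0), np.float64(36.0)])]
hold_arm []
mortar [(np.float64(0.65), [np.float64(450.0), np.float64(273.0
[... 2148 characters left out ...]
2), [np.float64(419.0), np.float64(288.0), np.float64(94.0), np.float64(22.0)]), (np.float64(0.16), [np.float64(327.0), np.float64(187.0), np.float64(28.0), np.float64(42.0)])]
spare_jar [(np.float64(0.84), [np.float64(188.0), np.float64(164.0), np.float64(28.0), np.float64(24.0)]), (np.float64(0.41), [np.float64(232.0), np.float64(188.0), np.float64(33.0), np.float64(42.0)])]
label_roll [(np.float64(0.81), [np.float64(199.0), np.float64(274.0), np.float64(29.0), np.float64(27.0)])]
pepper_mill [(np.float64(0.68), [np.float64(408.0), np.float64(174.0), np.float64(27.0), np.float64(21.0)])]
pestle [(np.float64(0.83), [np.float64(169.0), np.float64(252.0), np.float64(16.0), np.float64(53.0)])]
```

Run:
```python
import cv2,numpy as np
a=cv2.imread("pics/top0.png"); 
c=cv2.resize(a[140:340,120:520],(800,400),interpolation=cv2.INTER_CUBIC)
cv2.imwrite("pics/top0c.png",c)
a=cv2.imread("pics/scene0.png"); 
c=cv2.resize(a[150:380,220:450],(600,600),interpolation=cv2.INTER_CUBIC)
cv2.imwrite("pics/scene0c.png",c)
```

```text
(no output)
```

View pics/top0c.png

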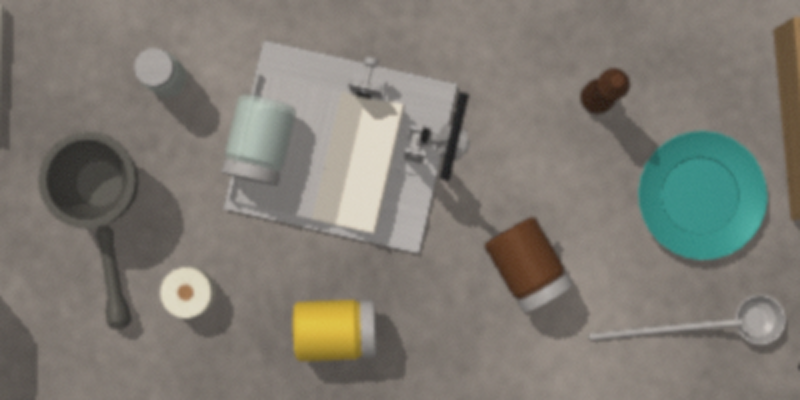

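View pics/scene0c.png

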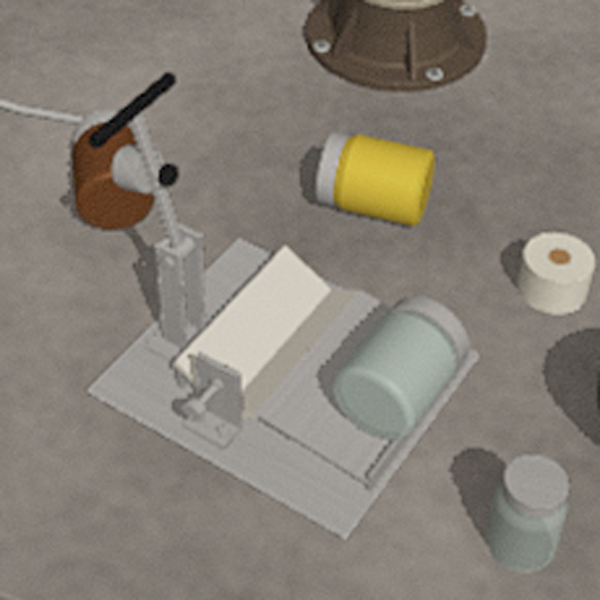

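The top crop (2x, offset 120,140) shows the candidates for the jar: clear jar with grey lid at full px (250,210) on the apron, brown jar at (383,271), yellow jar at (287,305). I choose the clear one on the apron, which both crops confirm. The end stop is at the top (305,185) and the black bar at about (347,208). Next I fit the cradle pose from keypoints.

```bash
cat > h.py <<'E'
import numpy as np, cv2
from scipy.spatial.transform import Rotation as R
from scipy.optimize import least_squares
TOP=(559.122,317.377,241.314,[2.2234323,-2.16888448,0.05587924],[-0.0149335,0.52858067,1.71054453])
SC=(499.396,317.127,233.067,[1.40518049,2.11571682,-0.9136569],[0.19077143,-0.24919589,1.78567333])
def proj(c,P):
    f,cx,cy,r,t=c
    return cv2.projectPoints(np.float64(P).reshape(-1,3),np.float64(r),np.float64(t),np.array([[f,0,cx],[0,f,cy],[0,0,1]]),None)[0][:,0]
def c2w(p,P):
    P=np.atleast_2d(np.float64(P)); c,s=np.cos(p[2]),np.sin(p[2])
    return np.c_[p[0]+c*P[:,0]-s*P[:,1],p[1]+s*P[:,0]+c*P[:,1],P[:,2]]
E
python3 - <<'E'
from h import *
b=lambda q:-0.095+.165*np.cos(q)
by,bz=b(1.85),.135+.165*np.sin(1.85)
T=[((405,103),(.095,-.06,.049)),((377,232),(-.105,-.06,.049)),((300,218),(-.105,.036,.035)),((462,93),(.093,by,bz)),((446,178),(-.023,by,bz)),((337,228),(-.105,0,.014))]
S=[((287,247),(-.105,-.06,.049)),((175,362),(.095,-.06,.049)),((97,140),(.093,by,bz)),((168,78),(-.023,by,bz)),((365,297),(-.105,.036,.035))]
tp=np.array([t[0] for t in T])/2+[120,140]; sp=np.array([t[0] for t in S])/2.609+[220,150]
TC=np.array([(265,42),(457,85),(420,253),(225,210)])/2+[120,140]
SCc=np.array([(345,538),(90,390),(242,240),(478,355)])/2.609+[220,150]
def res(p):
    co=np.array([(p[3]+.135,p[4]+.155,.003),(p[3]+.135,p[4]-.155,.003),(p[3]-.135,p[4]-.155,.003),(p[3]-.135,p[4]+.155,.003)])
    r=[proj(TOP,c2w(p,[t[1] for t in T]))-tp, proj(SC,c2w(p,[t[1] for t in S]))-sp, proj(TOP,c2w(p,co))-TC, proj(SC,c2w(p,co))-SCc]
    return np.vstack(r).ravel()
best=min((least_squares(res,[.5,0,a,0,0],loss='soft_l1') for a in (-2,-1,0,1,2,3)),key=lambda s:s.cost)
print(best.x,best.cost); print(np.round(res(best.x).reshape(-1,2),1))
p=best.x
for n,q in dict(jar=(0,.137,.069),seat=(0,0,.066),stop=(.1,0,.066),bar=(-.005,by,bz),vee0=(-.105,0,.014)).items(): print(n,c2w(p,q).round(3), proj(TOP,c2w(p,q)).round(),proj(SC,c2w(p,q)).round())
from cell import outline_of
for c,C in (("top",TOP),("scene",SC)):
    d=outline_of(c,"jar")
    for m in d[:3]: print(c,m["p"],np.argwhere(m["mask"]).mean(0)[::-1])
E
```

```text
[ 0.59728741  0.0708928  -0.19914714  0.01351469  0.01782089] 24.683883415510287
[[-2.3 -0. ]
 [-3.  -0.2]
 [ 4.8 -0.1]
 [-0.1 -0.6]
 [-1.9  0.4]
 [-1.8 -2.3]
 [-0.9 -1.5]
 [-0.1 -1. ]
 [-1.7  0.2]
 [ 0.9 -1. ]
 [-2.  -3.5]
 [-1.2 -0.6]
 [-0.4 -0.2]
 [-1.1  0.4]
 [-1.1 -0.4]
 [-0.3 -0.3]
 [-2.1 -0.2]
 [-2.5 -1.2]
 [ 0.1 -0.8]]
jar [[0.624 0.205 0.069]] [[249. 207.]] [[372. 292.]]
seat [[0.597 0.071 0.066]] [[294. 217.]] [[326. 271.]]
stop [[0.695 0.051 0.066]] [[301. 185.]] [[305. 295.]]
bar [[ 0.565 -0.066  0.294]] [[343. 223.]] [[281. 183.]]
vee0 [[0.494 0.092 0.014]] [[287. 252.]] [[347. 260.]]
top 0.81 [249.34096484 209.15699101]
top 0.75 [383.805026   271.89601386]
top 0.67 [286.82293423 304.85834739]
scene 0.76 [373.45584202 291.15798135]
scene 0.7 [276.05300353 210.93286219]
scene 0.63 [259.67281106 218.45046083]
```

Emit:
{"fn": "move_arm", "kwargs": {
  "series": [
    [0,0,5,0,0,8],
    [0,0,5,0,0,8],
    [0,0,5,0,0,8],
    [1,2,4,0,0,8],
    [2,4.4,0,0,0,8],
    [2,4.4,0,0,0,8],
    [2,4.4,0,0,0,7.6],
    [2,4.4,0,0,0,0]
  ]
}}

```text
clock: 2.1
position: [0.3354, -0.3771, 0.4359]
ee_rot: [2.425, 1.997, -0.0]
force: [1.5, -0.3, 0.5]
width: 1.0
```

Emit:
{"fn": "move_arm", "kwargs": {
  "series": [
    [2,4.4,0,0,0,0],
    [2,4.4,0,0,0,0],
    [2,4.4,0,0,0,0],
    [2,4.4,0,0,0,0],
    [2,4.4,0,0,0,0],
    [2,4.4,0,0,0,0],
    [2,4.4,0,0,0,0],
    [2,4.4,0,0,0,0]
  ]
}}

```text
clock: 2.9
position: [0.4954, -0.0252, 0.4361]
ee_rot: [2.43, 1.99, 0.001]
force: [1.0, -0.2, 0.5]
width: 1.0
```

Emit:
{"fn": "move_arm", "kwargs": {
  "series": [
    [2,4.4,0,0,0,0],
    [2,4.4,0,0,0,0],
    [2,4.4,0,0,0,0],
    [2,4.4,0,0,0,0],
    [1,2,0,0,0,0],
    [0,0,0,0,0,0],
    [0,0,0,0,0,0]
  ]
}}

```text
clock: 3.6
position: [0.585, 0.1691, 0.4354]
ee_rot: [-2.429, -1.992, 0.001]
force: [-0.7, -1.1, 0.3]
width: 0.999
```

```bash
cat >> h.py <<'E'
def wproj(im,st,P):
    M=np.eye(4); M[:3,:3]=R.from_rotvec(st["ee_rot"]).as_matrix(); M[:3,3]=st["position"]
    M=M@np.array(im["mount"]); P=np.asarray(P).reshape(-1,3)
    c=(P-M[:3,3])@M[:3,:3]; r=np.hypot(c[:,0],c[:,1]); th=np.arctan2(r,c[:,2])
    return np.c_[im["fx"]*th*c[:,0]/r+im["cx"], im["fy"]*th*c[:,1]/r+im["cy"]]
E
python3 - <<'E'
from h import *
from cell import monitor,imaging
import pickle
s=monitor.observe(); im=imaging.get_image("wrist")
pickle.dump((s,im),open("w1.pkl","wb"))
cv2.imwrite("pics/w1.png",im["color"][:,:,::-1])
print(s["clock"],np.round(s["position"],4),np.round(s["ee_rot"],3),np.round(s["joints"],2)); print(im["fx"],im["cx"],im["cy"],np.round(im["mount"],3))
p=[.597,.071,-.199]
P=c2w(p,[(-.105,-.06,.049),(.095,-.06,.049),(-.105,.036,.035),(.095,.036,.035),(.1,0,.066),(0,.137,.069),(.093,-.14,.294),(-.023,-.14,.294)])
print(wproj(im,s,P).round())
# bystanders via top
K=TOP
Rm,_=cv2.Rodrigues(np.float64(K[3])); C=-Rm.T@np.float64(K[4])
for n,u,z in (("spare",(201,175),.08),("mortar",(164,229),.09),("label",(213,286),.05)):
    d=Rm.T@np.array([(u[0]-K[1])/K[0],(u[1]-K[2])/K[0],1]); X=C+d*(z-C[2])/d[2]
    v=X-np.array([.597,.071,0]); c,sn=np.cos(.199),np.sin(.199)
    print(n,X.round(3),"cradle",(c*v[0]-sn*v[1]).round(3),(sn*v[0]+c*v[1]).round(3))
E
```

```text
3.6 [0.585  0.1691 0.4354] [-2.429e+00 -1.992e+00  1.000e-03] [ 0.04  0.4  -0.64  1.24  0.23  1.58 -0.76]
371.64829954431775 320.8600579527305 233.00241725100105 [[-0.    -0.963 -0.269  0.072]
 [ 1.    -0.    -0.    -0.001]
 [ 0.    -0.269  0.963 -0.14 ]
 [ 0.     0.     0.     1.   ]]
[[274. 282.]
 [402. 282.]
 [273. 220.]
 [405. 220.]
 [411. 249.]
 [345. 153.]
 [435. 433.]
 [330. 439.]]
spare [0.715 0.35  0.08 ] cradle 0.06 0.297
mortar [0.55  0.451 0.09 ] cradle -0.121 0.363
label [0.385 0.308 0.05 ] cradle -0.255 0.191
```

View pics/w1.png

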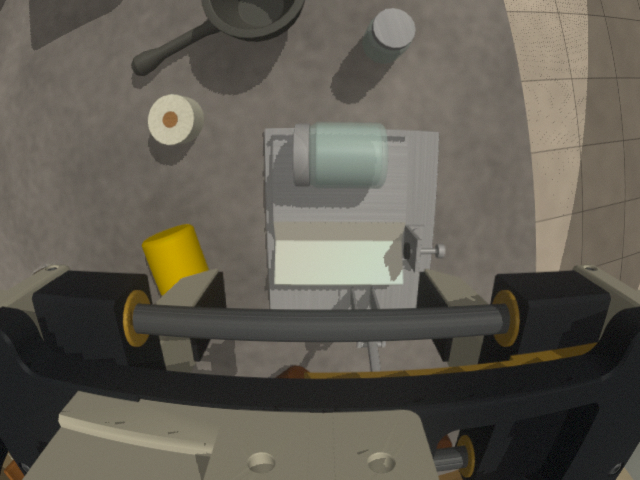

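The wrist view agrees with the fitted pose to about 2 mm: vee corners at (275,283) and (401,283), jar at (294–386, 122–188), foot near (407,250). The spare jar is at (393,30) and the mortar at (255,10), both clear. Next I lean the fingers and go behind the jar.

Emit:
{"fn": "move_arm", "kwargs": {
  "series": [
    [0.8,1.35,-3.9,-7.5,1.5,0],
    [0.8,1.35,-3.9,-7.5,1.5,0],
    [0.8,1.35,-3.9,-7.5,1.5,0],
    [0.8,1.35,-3.9,0,0,0],
    [0.8,1.35,-3.9,0,0,0],
    [0.8,1.35,-3.9,0,0,0],
    [0.8,1.4,-4.1,0,0,0],
    [0,0,0,0,0,0]
  ],
  "grip": 0.5
}}

```text
clock: 4.45
position: [0.6394, 0.2621, 0.1548]
ee_rot: [2.205, 1.81, -0.461]
force: [-0.3, 0.2, -0.0]
width: 0.505
```

```bash
cat >> h.py <<'E'
PC=np.array([.5966,.069,-.199])
def w2c(P,p=PC):
    v=np.asarray(P)-[p[0],p[1],0]; c,s=np.cos(p[2]),np.sin(p[2]); return np.array([c*v[0]+s*v[1],-s*v[0]+c*v[1],v[2]])
def rep(s):
    Q=R.from_euler('z',-PC[2])*R.from_rotvec(s["ee_rot"])
    print("t",round(s["clock"],2),"cradle TCP mm",(w2c(s["position"])*1e3).round(1),"toolz",Q.apply([0,0,1]).round(3),"tooly",Q.apply([0,1,0]).round(3),"F cr",R.from_euler('z',-PC[2]).apply(s["force"]).round(2),"w",round(float(s["width"]),3),"j",np.round(s["joints"],2))
E
python3 - <<'E'
from h import *
from cell import monitor,imaging
s=monitor.observe(); rep(s)
im=imaging.get_image("wrist")
cv2.imwrite("pics/w2.png",im["color"][:,:,::-1])
print(wproj(im,s,c2w(PC,[(-.105,-.06,.049),(.095,-.06,.049),(-.105,.036,.035),(.095,.036,.035),(.1,0,.066),(-.105,.165,.034),(.095,.165,.034)])).round())
E
```

```text
t 4.45 cradle TCP mm [  3.8 197.7 154.8] toolz [-0.005 -0.395 -0.919] tooly [ 1.     0.001 -0.007] F cr [-0.33  0.09 -0.05] w 0.505 j [-0.35  0.84 -0.51  1.22  0.59  1.55 -1.1 ]
[[228. 376.]
 [402. 378.]
 [213. 316.]
 [416. 318.]
 [419. 364.]
 [181. 208.]
 [445. 209.]]
```

View pics/w2.png

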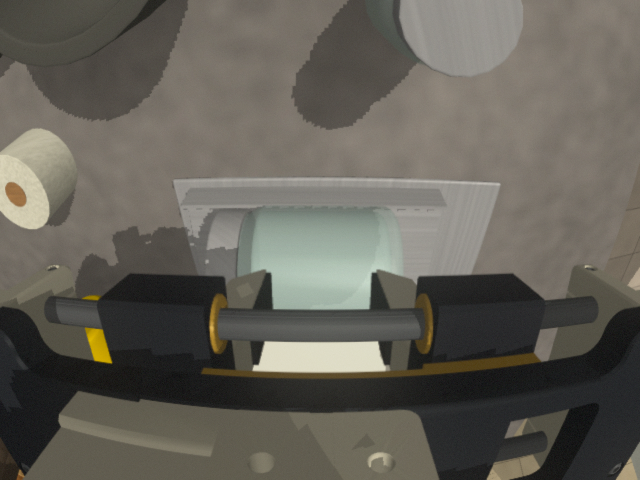

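The lip strip runs (182–444, ~208) as predicted, and the fingers sit symmetrically about the jar's glass (240–402). Descending behind the jar.

Emit:
{"fn": "move_arm", "kwargs": {
  "series": [
    [0,0.2,-3.0,0,0,0],
    [0,0.1,-3.0,0,0,0],
    [0,0,-2.0,0,0,0],
    [0,0,-1.4,0,0,0],
    [0,0,0,0,0,0]
  ]
}}

```text
clock: 5.0
position: [0.6409, 0.2658, 0.0663]
ee_rot: [2.207, 1.808, -0.45]
force: [0.1, 0.2, -0.3]
width: 0.499
```

Run:
```python
from h import *
from cell import monitor,imaging
s=monitor.observe(); rep(s)
```

```text
t 5.0 cradle TCP mm [  4.5 201.7  66.3] toolz [-0.    -0.391 -0.92 ] tooly [ 1.     0.001 -0.001] F cr [ 0.05  0.21 -0.28] w 0.499 j [-0.36  0.92 -0.49  1.28  0.63  1.41 -1.16]
```

Emit:
{"fn": "move_arm", "kwargs": {
  "series": [
    [-0.08,-0.39,0,0,0,0],
    [-0.08,-0.39,0,0,0,0],
    [-0.08,-0.39,0.04,0,0,0],
    [-0.08,-0.39,0.04,0,0,0],
    [-0.08,-0.39,0.04,0,0,0],
    [-0.08,-0.39,0.04,0,0,0],
    [-0.08,-0.39,0.04,0,0,0],
    [-0.08,-0.39,0.04,0,0,0]
  ]
}}

```text
clock: 5.8
position: [0.6345, 0.2355, 0.0691]
ee_rot: [2.207, 1.809, -0.448]
force: [0.1, 1.3, -0.1]
width: 0.499
```

Run:
```python
from h import *
from cell import monitor,imaging
s=monitor.observe(); rep(s)
```

```text
t 5.8 cradle TCP mm [  4.2 170.7  69.1] toolz [ 0.001 -0.39  -0.921] tooly [1.    0.001 0.   ] F cr [-0.13  1.26 -0.08] w 0.499 j [-0.32  0.89 -0.49  1.35  0.63  1.38 -1.16]
```

Emit:
{"fn": "move_arm", "kwargs": {
  "series": [
    [-0.1,-0.49,-0.1,0,0,0],
    [-0.1,-0.49,-0.05,0,0,0],
    [-0.1,-0.49,0.0,0,0,0],
    [-0.1,-0.49,0.05,0,0,0],
    [-0.1,-0.49,0.05,0,0,0],
    [-0.1,-0.49,0.05,0,0,0],
    [-0.1,-0.49,0.05,0,0,0],
    [-0.1,-0.49,0.05,0,0,0]
  ]
}}

```text
clock: 6.6
position: [0.6265, 0.1962, 0.0702]
ee_rot: [2.207, 1.809, -0.448]
force: [1.7, 0.7, -0.2]
width: 0.495
```

Run:
```python
from h import *
from cell import monitor,imaging
s=monitor.observe(); rep(s)
```

```text
t 6.6 cradle TCP mm [  4.2 130.6  70.2] toolz [ 0.001 -0.39  -0.921] tooly [1.    0.001 0.   ] F cr [ 1.57  1.03 -0.2 ] w 0.495 j [-0.26  0.85 -0.49  1.43  0.64  1.33 -1.14]
```

Emit:
{"fn": "move_arm", "kwargs": {
  "series": [
    [-0.1,-0.49,0.05,0,0,0],
    [-0.1,-0.49,0.05,0,0,0],
    [-0.1,-0.49,0.05,0,0,0],
    [-0.08,-0.39,0.04,0,0,0],
    [-0.08,-0.39,0.04,0,0,0],
    [-0.06,-0.29,0.03,0,0,0],
    [-0.06,-0.29,0.03,0,0,0],
    [-0.06,-0.29,0.03,0,0,0]
  ]
}}

```text
clock: 7.4
position: [0.6201, 0.1653, 0.0734]
ee_rot: [2.207, 1.809, -0.448]
force: [0.2, 1.3, 0.2]
width: 0.501
```

Run:
```python
from h import *
from cell import monitor,imaging
s=monitor.observe(); rep(s)
im=imaging.get_image("scene"); cv2.imwrite("pics/s3.png",cv2.resize(im["color"][150:380,220:450,::-1],(600,600),interpolation=cv2.INTER_CUBIC))
```

```text
t 7.4 cradle TCP mm [ 4.  99.1 73.4] toolz [ 0.001 -0.39  -0.921] tooly [1.    0.001 0.   ] F cr [-0.07  1.31  0.25] w 0.501 j [-0.22  0.82 -0.49  1.48  0.65  1.3  -1.13]
```

View pics/s3.png

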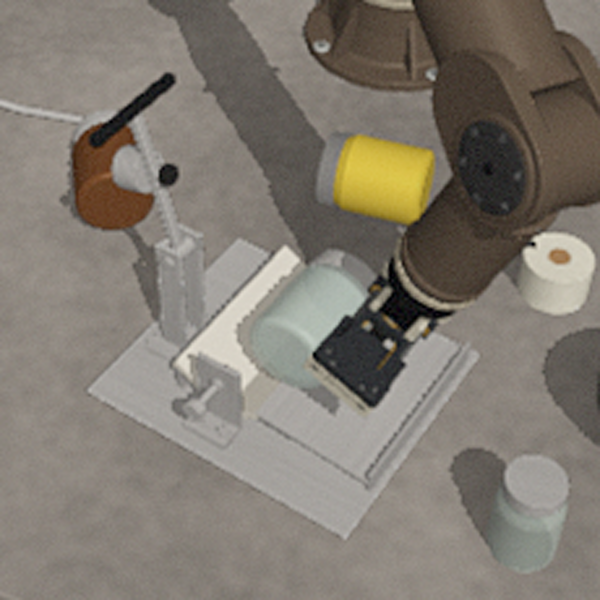

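The jar lies parallel at the crest (crop ~ (310,330)), nearly over. A last slow push will take it over.

Emit:
{"fn": "move_arm", "kwargs": {
  "series": [
    [-0.04,-0.2,0.02,0,0,0],
    [-0.04,-0.2,0.02,0,0,0],
    [-0.04,-0.2,0.02,0,0,0],
    [-0.04,-0.2,0.02,0,0,0],
    [-0.04,-0.2,0,0,0,0],
    [-0.04,-0.2,0,0,0,0],
    [-0.04,-0.2,0,0,0,0],
    [-0.04,-0.2,0,0,0,0]
  ]
}}

```text
clock: 8.25
position: [0.617, 0.1492, 0.0741]
ee_rot: [2.207, 1.809, -0.448]
force: [0.0, -0.2, -0.1]
width: 0.497
```

Emit:
{"fn": "move_arm", "kwargs": {
  "series": [
    [0,0,0,0,0,0],
    [0,0,0,0,0,0],
    [0,0,0,0,0,0],
    [0,0,0,0,0,0],
    [0,0,0,0,0,0],
    [0,0,0,0,0,0]
  ]
}}

```text
clock: 8.85
position: [0.617, 0.1495, 0.0741]
ee_rot: [2.207, 1.809, -0.448]
force: [-0.4, -0.3, -0.3]
width: 0.501
```

Run:
```python
from h import *
from cell import monitor,imaging,outline_of
s=monitor.observe(); rep(s)
for c,C in (("top",TOP),("scene",SC)):
    im=imaging.get_image(c); d=outline_of(c,"jar")
    for m in d[:3]: print(c,round(m["p"],2),m["rect"],np.argwhere(m["mask"]).mean(0)[::-1].round(1))
    print(proj(C,c2w(PC,[(0,0,.066),(0,.03,.08)])))
```

```text
t 8.85 cradle TCP mm [ 4.  82.9 74.1] toolz [ 0.001 -0.39  -0.921] tooly [1.    0.001 0.   ] F cr [-0.34 -0.41 -0.28] w 0.501 j [-0.2   0.81 -0.49  1.51  0.65  1.29 -1.12]
top 0.81 [275.4, 197.1, 33.7, 47.3] [294.  219.5]
top 0.59 [362.0, 247.4, 39.8, 51.5] [383.5 272.2]
[[294.32848457 217.2376131 ]
 [284.2972716  214.56353447]]
scene 0.79 [302.5, 242.9, 50.5, 53.8] [327.3 268.8]
scene 0.72 [249.2, 193.0, 29.2, 44.8] [259.4 218.1]
scene 0.58 [340.4, 199.0, 48.7, 35.1] [362.2 216.6]
[[325.83735213 270.16787357]
 [335.52370897 271.32210172]]
```

The networks put the jar at the seat in both views: top (294,219.5) against predicted (294,217), scene (327,269) against (326,270). Next I close the fingers, turn 90° and go to the lid side.

Emit:
{"fn": "move_arm", "kwargs": {
  "series": [
    [0.1,0.5,3,0,0,0],
    [0,0,4,7.5,-1.5,0],
    [0,0,4,7.5,-1.5,0],
    [0,0,2,7.5,-1.5,0],
    [-1.25,-0.5,0,0,0,7.5],
    [-1.25,-0.5,0,0,0,7.5],
    [-1.25,-0.5,0,0,0,7.5],
    [-1.25,-0.5,0,0,0,7.5]
  ],
  "grip": 0,
  "force": 10
}}

```text
clock: 9.85
position: [0.5674, 0.1339, 0.2044]
ee_rot: [1.825, 2.557, -0.0]
force: [1.2, -0.2, -0.8]
width: 0.008
```

Emit:
{"fn": "move_arm", "kwargs": {
  "series": [
    [-1.25,-0.5,0,0,0,7.5],
    [-1.25,-0.5,0,0,0,7.5],
    [-1.25,-0.5,0,0,0,7.5],
    [-1.25,-0.5,0,0,0,7.5],
    [-1.25,-0.5,0,0,0,7.5],
    [-1.25,-0.5,0,0,0,7.5],
    [-1.25,-0.5,0,0,0,7.5],
    [-1.25,-0.5,0,0,0,7.5]
  ]
}}

```text
clock: 10.65
position: [0.4674, 0.0941, 0.2042]
ee_rot: [0.302, 3.127, -0.001]
force: [-0.0, -0.8, 0.1]
width: 0.002
```

Emit:
{"fn": "move_arm", "kwargs": {
  "series": [
    [0,0,-2,-1.3,-6.5,0],
    [0,0,-2,-1.3,-6.5,0],
    [0,0,-2,-1.3,-6.5,0],
    [0,0,0,0,0,0],
    [0,0,0,0,0,0]
  ]
}}

```text
clock: 11.15
position: [0.4687, 0.094, 0.1471]
ee_rot: [0.276, 2.797, -0.053]
force: [1.0, 0.4, 0.1]
width: 0.007
```

Run:
```python
from h import *
from cell import monitor,imaging,outline_of
s=monitor.observe(); rep(s)
im=imaging.get_image("wrist"); cv2.imwrite("pics/w4.png",im["color"][:,:,::-1])
print(wproj(im,s,c2w(PC,[(-.105,-.06,.049),(.095,-.06,.049),(-.105,.036,.035),(.095,.036,.035),(-.105,0,.014),(-.066,0,.111),(-.066,0,.066)])).round())
```

```text
t 11.15 cradle TCP mm [-130.3   -0.8  147.1] toolz [ 0.326 -0.004 -0.945] tooly [-0.002  1.    -0.004] F cr [0.93 0.56 0.11] w 0.007 j [ 0.37  0.36 -1.    2.23  0.94  0.68  0.07]
[[235. 230.]
 [264. 388.]
 [373. 219.]
 [355. 378.]
 [322. 204.]
 [322. 340.]
 [322. 290.]]
```

View pics/w4.png

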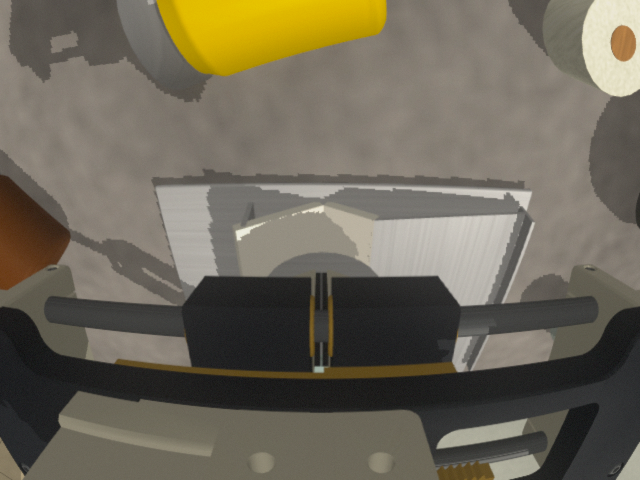

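The view matches the fit: vee end corners at (235,228), (322,204), (374,218) against predicted (235,230), (322,204), (373,219). Going down and pushing along +x.

Emit:
{"fn": "move_arm", "kwargs": {
  "series": [
    [0,0.1,-2.5,0,0,0],
    [0,0,-2.5,0,0,0],
    [0,0,-2.0,0,0,0],
    [0,0,-0.7,0,0,0],
    [1.2,-0.24,0,0,0,0],
    [1.2,-0.24,0,0,0,0],
    [1.0,-0.2,0,0,0,0],
    [0,0,0,0,0,0]
  ]
}}

```text
clock: 12.0
position: [0.5054, 0.0872, 0.07]
ee_rot: [0.285, 2.794, -0.05]
force: [-0.3, 1.1, 0.4]
width: 0.005
```

Run:
```python
from h import *
from cell import monitor
s=monitor.observe(); rep(s)
```

```text
t 12.0 cradle TCP mm [-93.   -0.2  70. ] toolz [ 0.328 -0.003 -0.945] tooly [ 0.005  1.    -0.001] F cr [-0.49  1.    0.42] w 0.005 j [ 0.23  0.53 -0.82  2.24  1.25  0.62 -0.19]
```

Emit:
{"fn": "move_arm", "kwargs": {
  "series": [
    [0.4,-0.08,0,0,0,0],
    [0.4,-0.08,0,0,0,0],
    [0.4,-0.08,0,0,0,0],
    [0.4,-0.08,0,0,0,0],
    [0.4,-0.08,0,0,0,0],
    [0.4,-0.08,0,0,0,0],
    [0.3,-0.06,0,0,0,0],
    [0.2,-0.04,0,0,0,0]
  ]
}}

```text
clock: 12.8
position: [0.532, 0.082, 0.0694]
ee_rot: [0.28, 2.795, -0.051]
force: [-2.5, 0.5, 1.8]
width: 0.008
```

Run:
```python
from h import *
from cell import monitor
s=monitor.observe(); rep(s)
```

```text
t 12.8 cradle TCP mm [-65.9  -0.   69.4] toolz [ 0.328 -0.003 -0.945] tooly [ 0.001  1.    -0.003] F cr [-2.5  -0.01  1.76] w 0.008 j [ 0.25  0.56 -0.81  2.18  1.23  0.63 -0.12]
```

Emit:
{"fn": "move_arm", "kwargs": {
  "series": [
    [0.2,-0.04,0,0,0,0],
    [0.2,-0.04,0,0,0,0],
    [0.2,-0.04,0,0,0,0],
    [0.2,-0.04,0,0,0,0],
    [0.1,-0.02,0,0,0,0]
  ]
}}

```text
clock: 13.3
position: [0.541, 0.0802, 0.0695]
ee_rot: [0.28, 2.795, -0.051]
force: [-1.9, 1.0, -0.5]
width: 0.005
```

Emit:
{"fn": "move_arm", "kwargs": {
  "series": [
    [0.1,-0.02,0,0,0,0],
    [0.1,-0.02,0,0,0,0],
    [0.1,-0.02,0,0,0,0],
    [0,0,0,0,0,0]
  ]
}}

```text
clock: 13.7
position: [0.5439, 0.0796, 0.0695]
ee_rot: [0.28, 2.795, -0.051]
force: [-2.2, 1.1, 0.4]
width: 0.003
```

Emit:
{"fn": "move_arm", "kwargs": {
  "series": [
    [0.1,-0.02,0,0,0,0],
    [0.1,-0.02,0,0,0,0],
    [0.1,-0.02,0,0,0,0]
  ]
}}

```text
clock: 14.0
position: [0.5468, 0.079, 0.0695]
ee_rot: [0.279, 2.795, -0.051]
force: [-3.4, -0.3, 1.1]
width: 0.003
```

Emit:
{"fn": "move_arm", "kwargs": {
  "series": [
    [0.1,-0.02,0,0,0,0],
    [0.1,-0.02,0,0,0,0],
    [0.05,-0.01,0,0,0,0]
  ]
}}

```text
clock: 14.3
position: [0.5494, 0.0785, 0.0695]
ee_rot: [0.28, 2.795, -0.051]
force: [-2.3, 0.8, 0.8]
width: 0.007
```

Emit:
{"fn": "move_arm", "kwargs": {
  "series": [
    [0.1,-0.02,0,0,0,0],
    [0.1,-0.02,0,0,0,0],
    [0.05,-0.01,0,0,0,0]
  ]
}}

```text
clock: 14.6
position: [0.5519, 0.078, 0.0695]
ee_rot: [0.28, 2.795, -0.051]
force: [-2.7, -0.7, 1.2]
width: 0.001
```

Run:
```python
from h import *
from cell import monitor
s=monitor.observe(); rep(s)
```

```text
t 14.6 cradle TCP mm [-45.6   0.   69.5] toolz [ 0.328 -0.003 -0.945] tooly [ 0.001  1.    -0.003] F cr [-2.5  -1.24  1.16] w 0.001 j [ 0.26  0.58 -0.81  2.14  1.21  0.64 -0.06]
```

Emit:
{"fn": "move_arm", "kwargs": {
  "series": [
    [0.1,-0.02,0,0,0,0],
    [0.05,-0.01,0,0,0,0]
  ]
}}

```text
clock: 14.8
position: [0.5532, 0.0777, 0.0694]
ee_rot: [0.28, 2.795, -0.051]
force: [-4.1, 1.3, 1.3]
width: 0.002
```

Emit:
{"fn": "move_arm", "kwargs": {
  "series": [
    [0.1,-0.02,0,0,0,0],
    [0.05,-0.01,0,0,0,0]
  ]
}}

```text
clock: 15.0
position: [0.5537, 0.0777, 0.0692]
ee_rot: [0.279, 2.797, -0.051]
force: [-9.9, -0.1, 5.9]
width: 0.006
```

Emit:
{"fn": "move_arm", "kwargs": {
  "series": [
    [0,0,0,0,0,0],
    [0,0,0,0,0,0]
  ]
}}

```text
clock: 15.2
position: [0.5536, 0.0777, 0.0692]
ee_rot: [0.279, 2.797, -0.051]
force: [-8.7, 0.1, 6.0]
width: 0.003
```

Run:
```python
from h import *
from cell import monitor,imaging,outline_of
s=monitor.observe(); rep(s)
for c,C in (("top",TOP),("scene",SC)):
    im=imaging.get_image(c); d=outline_of(c,"jar")
    for m in d[:3]: print(c,round(m["p"],2),m["rect"],np.argwhere(m["mask"]).mean(0)[::-1].round(1))
    print(proj(C,c2w(PC,[(0.03,0,.066),(0.03,.00,.08)])))
    cv2.imwrite(f"pics/{c}5.png",im["color"][:,:,::-1])
```

```text
t 15.2 cradle TCP mm [-43.9   0.   69.2] toolz [ 0.326 -0.003 -0.945] tooly [ 0.     1.    -0.003] F cr [-8.59 -1.59  5.98] w 0.003 j [ 0.26  0.59 -0.81  2.14  1.21  0.64 -0.06]
top 0.74 [280.5, 189.7, 34.8, 41.8] [297.2 205.9]
top 0.66 [362.9, 248.9, 41.2, 47.1] [384.1 272.2]
[[296.56994273 207.51291379]
 [296.40102112 206.99230458]]
scene 0.89 [247.9, 192.0, 31.7, 45.7] [259.6 219.4]
scene 0.86 [294.7, 249.0, 51.0, 57.1] [322.  276.6]
scene 0.66 [355.0, 202.4, 36.0, 32.0] [371.3 220.8]
[[319.49004599 277.20254247]
 [319.50817135 273.5936434 ]]
```

The contact force rose to 8–10 N and held, so the jar is firmly on the foot; the networks put it at x ≈ +31 mm. Next I back away and go above the bar.

Emit:
{"fn": "move_arm", "kwargs": {
  "series": [
    [-1.5,0.3,0,0,0,0],
    [-3.4,0.7,0,0,0,0],
    [0,0,4.5,1.3,6.5,0],
    [0,0,4.5,1.3,6.5,0],
    [0,0,4.5,1.2,6.3,0],
    [0,0,4.5,0,0,0],
    [0,0,4.5,0,0,0],
    [0,0,4.5,0,0,0]
  ]
}}

```text
clock: 16.2
position: [0.5113, 0.0792, 0.3012]
ee_rot: [0.319, 3.023, -0.059]
force: [0.7, -0.0, -0.4]
width: 0.008
```

Emit:
{"fn": "move_arm", "kwargs": {
  "series": [
    [0,0,3,0,0,0],
    [1.2,-3.1,0,-7.35,1.5,0],
    [1.2,-3.1,0,-7.35,1.5,0],
    [1.2,-3.1,0,0,0,0],
    [1.2,-3.1,0,0,0,0],
    [1.3,-2.9,0,0,0,0],
    [0,0,0,0,0,0],
    [0,0,0,0,0,0]
  ],
  "grip": 0.6
}}

```text
clock: 17.0
position: [0.5722, -0.0743, 0.3289]
ee_rot: [0.3, 3.018, -0.458]
force: [-0.2, 1.3, 0.7]
width: 0.592
```

Run:
```python
from h import *
from cell import monitor,imaging,outline_of
s=monitor.observe(); rep(s)
im=imaging.get_image("wrist"); cv2.imwrite("pics/w6.png",im["color"][:,:,::-1])
q=1.85; y,z=-.095+.165*np.cos(q),.135+.165*np.sin(q)
print(wproj(im,s,c2w(PC,[(-.023,y,z),(.093,y,z),(-.023,y-.007,z),(-.023,y+.007,z),(-.023,y,z+.007),(-.005,y,z)])).round())
```

```text
t 17.0 cradle TCP mm [   4.4 -145.3  328.9] toolz [ 0.103 -0.286 -0.953] tooly [ 0.014  0.958 -0.286] F cr [-0.46  1.22  0.7 ] w 0.592 j [ 0.54  0.44 -0.99  1.58  0.67  1.44  0.81]
[[351. 223.]
 [346. 398.]
 [337. 222.]
 [366. 225.]
 [348. 228.]
 [351. 258.]]
```

View pics/w6.png

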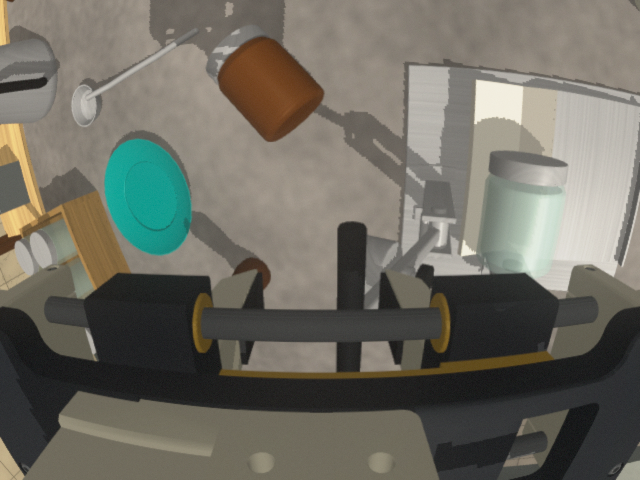

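The bar shows at (351,225–370), as predicted, between the open fingers (262 and 385). The seated jar shows at (525,215), against the stop. Some rows were cut short, so I correct x, y and tilt, then descend onto the bar.

Emit:
{"fn": "move_arm", "kwargs": {
  "series": [
    [-0.8,0.65,0,1.2,5.9,0],
    [0,0,-1.2,0,0,0],
    [0,0,-1.2,0,0,0],
    [0,0,-1.1,0,0,0],
    [0,0,0,0,0,0]
  ]
}}

```text
clock: 17.55
position: [0.563, -0.0673, 0.2921]
ee_rot: [-0.277, -3.067, 0.449]
force: [-0.4, -0.3, 0.4]
width: 0.605
```

Run:
```python
from h import *
from cell import monitor
s=monitor.observe(); rep(s)
```

```text
t 17.55 cradle TCP mm [  -6.  -140.3  292.1] toolz [ 0.002 -0.287 -0.958] tooly [-0.019  0.958 -0.287] F cr [-0.31 -0.36  0.44] w 0.605 j [ 0.5   0.52 -0.97  1.58  0.66  1.48  0.81]
```

Well placed. Now I close on the bar.

Emit:
{"fn": "move_arm", "kwargs": {
  "series": [
    [0,0,0,0,0,0],
    [0,0,0,0,0,0],
    [0,0,0,0,0,0],
    [0,0,0,0,0,0],
    [0,0,0,0,0,0],
    [0,0,0,0,0,0]
  ],
  "grip": 0,
  "force": 15
}}

```text
clock: 18.15
position: [0.5641, -0.0672, 0.2942]
ee_rot: [-0.279, -3.069, 0.448]
force: [0.0, -0.7, 0.4]
width: 0.141
```

Run:
```python
from h import *
from cell import monitor
s=monitor.observe(); rep(s)
y0,z0=-140.3,292.1
# arc plan: world cm rows
import math
def B(q): return np.array([-5.5,-95+165*math.cos(q),135+165*math.sin(q)])
qs=[1.85-.09*i for i in range(0,21)]
for i in range(20):
    d=(B(qs[i+1])-B(qs[i]))/10; w=R.from_euler('z',PC[2]).apply(d); print(i,round(qs[i+1],2),w.round(2))
```

```text
t 18.15 cradle TCP mm [  -5.  -140.   294.2] toolz [ 0.003 -0.286 -0.958] tooly [-0.017  0.958 -0.286] F cr [ 0.17 -0.63  0.38] w 0.141 j [ 0.5   0.52 -0.97  1.57  0.66  1.49  0.81]
0 1.76 [0.29 1.42 0.34]
1 1.67 [0.29 1.44 0.21]
2 1.58 [0.29 1.45 0.08]
3 1.49 [ 0.29  1.45 -0.05]
4 1.4 [ 0.29  1.44 -0.19]
5 1.31 [ 0.29  1.42 -0.32]
6 1.22 [ 0.28  1.39 -0.45]
7 1.13 [ 0.27  1.34 -0.57]
8 1.04 [ 0.26  1.29 -0.69]
9 0.95 [ 0.25  1.22 -0.81]
10 0.86 [ 0.23  1.14 -0.92]
11 0.77 [ 0.21  1.06 -1.02]
12 0.68 [ 0.19  0.96 -1.11]
13 0.59 [ 0.17  0.86 -1.2 ]
14 0.5 [ 0.15  0.75 -1.27]
15 0.41 [ 0.13  0.64 -1.33]
16 0.32 [ 0.1   0.52 -1.39]
17 0.23 [ 0.08  0.4  -1.43]
18 0.14 [ 0.05  0.27 -1.46]
19 0.05 [ 0.03  0.14 -1.48]
```

Gripped: width 0.141, about 13 mm. Now the swing along the arc.

Emit:
{"fn": "move_arm", "kwargs": {
  "series": [
    [0.29,1.42,0.34,0,0,0],
    [0.29,1.44,0.21,0,0,0],
    [0.29,1.45,0.08,0,0,0],
    [0.29,1.45,-0.05,0,0,0],
    [0.29,1.44,-0.19,0,0,0],
    [0.29,1.42,-0.32,0,0,0],
    [0.28,1.39,-0.45,0,0,0],
    [0,0,0,0,0,0]
  ]
}}

```text
clock: 18.95
position: [0.5847, 0.0361, 0.2892]
ee_rot: [-0.274, -3.07, 0.445]
force: [1.8, -0.0, 2.3]
width: 0.145
```

```bash
cat >> h.py <<'E'
def arc(s):
    c=w2c(s["position"])*1e3; v=c[1:]-[-95,135]; print("r",np.hypot(*v).round(1),"q",np.arctan2(v[1],v[0]).round(3))
E
python3 - <<'E'
from h import *
from cell import monitor
s=monitor.observe(); rep(s); arc(s)
E
```

```text
t 18.95 cradle TCP mm [ -5.1 -34.6 289.2] toolz [ 0.004 -0.284 -0.959] tooly [-0.021  0.959 -0.284] F cr [1.8  0.36 2.28] w 0.145 j [ 0.29  0.58 -0.96  1.49  0.66  1.55  0.66]
r 165.6 q 1.198
```

Emit:
{"fn": "move_arm", "kwargs": {
  "series": [
    [0.27,1.34,-0.57,0,0,0],
    [0.26,1.29,-0.69,0,0,0],
    [0.25,1.22,-0.81,0,0,0],
    [0.23,1.14,-0.92,0,0,0],
    [0.21,1.06,-1.02,0,0,0],
    [0.19,0.96,-1.11,0,0,0],
    [0.17,0.86,-1.2,0,0,0],
    [0,0,0,0,0,0]
  ]
}}

```text
clock: 19.75
position: [0.6001, 0.1133, 0.2249]
ee_rot: [-0.276, -3.068, 0.446]
force: [3.2, 1.8, -1.5]
width: 0.142
```

Run:
```python
from h import *
from cell import monitor
s=monitor.observe(); rep(s); arc(s)
```

```text
t 19.75 cradle TCP mm [ -5.4  44.2 224.9] toolz [ 0.002 -0.285 -0.959] tooly [-0.02   0.958 -0.285] F cr [ 2.73  2.42 -1.48] w 0.142 j [ 0.14  0.68 -0.92  1.49  0.7   1.5   0.51]
r 165.7 q 0.573
```

Emit:
{"fn": "move_arm", "kwargs": {
  "series": [
    [0.15,0.75,-1.27,0,0,0],
    [0.13,0.64,-1.33,0,0,0],
    [0.1,0.52,-1.39,0,0,0],
    [0.08,0.4,-1.43,0,0,0],
    [0.02,0.12,-0.7,0,0,0],
    [0,0,0,0,0,0],
    [0,0,0,0,0,0]
  ]
}}

```text
clock: 20.45
position: [0.6048, 0.1364, 0.1652]
ee_rot: [-0.278, -3.068, 0.447]
force: [1.7, 3.4, -1.4]
width: 0.149
```

Run:
```python
from h import *
from cell import monitor
s=monitor.observe(); rep(s); arc(s)
```

```text
t 20.45 cradle TCP mm [ -5.3  67.7 165.2] toolz [ 0.003 -0.285 -0.958] tooly [-0.018  0.958 -0.285] F cr [ 1.01  3.7  -1.39] w 0.149 j [ 0.08  0.76 -0.9   1.52  0.75  1.43  0.43]
r 165.5 q 0.184
```

Emit:
{"fn": "move_arm", "kwargs": {
  "series": [
    [0.02,0.08,-0.5,0,0,0],
    [0.01,0.06,-0.4,0,0,0],
    [0.01,0.05,-0.3,0,0,0],
    [0,0,0,0,0,0],
    [0,0,0,0,0,0]
  ]
}}

```text
clock: 20.95
position: [0.6051, 0.1379, 0.1538]
ee_rot: [-0.278, -3.068, 0.448]
force: [1.4, 2.2, -1.3]
width: 0.139
```

Emit:
{"fn": "move_arm", "kwargs": {
  "series": [
    [0.0,0.02,-0.2,0,0,0],
    [0.0,0.02,-0.2,0,0,0],
    [0,0,0,0,0,0]
  ]
}}

```text
clock: 21.25
position: [0.6053, 0.1382, 0.1496]
ee_rot: [-0.278, -3.068, 0.448]
force: [1.4, 2.7, -3.2]
width: 0.146
```

Emit:
{"fn": "move_arm", "kwargs": {
  "series": [
    [0.0,0.02,-0.2,0,0,0],
    [0.0,0.01,-0.2,0,0,0],
    [0,0,0,0,0,0]
  ]
}}

```text
clock: 21.55
position: [0.6053, 0.1385, 0.1455]
ee_rot: [-0.278, -3.068, 0.448]
force: [1.6, 2.5, -2.9]
width: 0.145
```

Emit:
{"fn": "move_arm", "kwargs": {
  "series": [
    [0.0,0.01,-0.2,0,0,0],
    [0.0,0.01,-0.2,0,0,0],
    [0,0,0,0,0,0]
  ]
}}

```text
clock: 21.85
position: [0.6053, 0.1387, 0.1416]
ee_rot: [-0.279, -3.068, 0.448]
force: [2.7, 2.5, -1.9]
width: 0.15
```

Emit:
{"fn": "move_arm", "kwargs": {
  "series": [
    [0.0,0.01,-0.2,0,0,0],
    [0.0,0.0,-0.15,0,0,0],
    [0,0,0,0,0,0]
  ]
}}

```text
clock: 22.15
position: [0.6053, 0.1388, 0.1382]
ee_rot: [-0.278, -3.068, 0.448]
force: [2.1, 1.5, -2.6]
width: 0.148
```

Emit:
{"fn": "move_arm", "kwargs": {
  "series": [
    [0.0,0.0,-0.2,0,0,0],
    [0.0,0.0,-0.15,0,0,0],
    [0,0,0,0,0,0]
  ]
}}

```text
clock: 22.45
position: [0.6053, 0.1389, 0.1346]
ee_rot: [-0.278, -3.068, 0.448]
force: [2.6, 1.3, -1.9]
width: 0.147
```

Emit:
{"fn": "move_arm", "kwargs": {
  "series": [
    [0.0,0.0,-0.15,0,0,0],
    [0.0,0.0,-0.15,0,0,0],
    [0,0,0,0,0,0]
  ]
}}

```text
clock: 22.75
position: [0.6053, 0.1388, 0.1324]
ee_rot: [-0.279, -3.069, 0.448]
force: [0.6, -0.6, 3.5]
width: 0.147
```

The pad has met the jar: force sign flipped to +3.5 N at q ≈ -0.015. I relieve slightly, then release.

Emit:
{"fn": "move_arm", "kwargs": {
  "series": [
    [0,0,0.08,0,0,0],
    [0,0,0,0,0,0]
  ]
}}

```text
clock: 22.95
position: [0.6053, 0.1389, 0.1325]
ee_rot: [-0.278, -3.068, 0.447]
force: [3.4, 0.6, -1.3]
width: 0.145
```

Run:
```python
from h import *
from cell import monitor
s=monitor.observe(); rep(s); arc(s)
```

```text
t 22.95 cradle TCP mm [ -5.3  70.2 132.5] toolz [ 0.003 -0.286 -0.958] tooly [-0.018  0.958 -0.286] F cr [ 3.22  1.24 -1.33] w 0.145 j [ 0.07  0.79 -0.88  1.55  0.77  1.39  0.4 ]
r 165.2 q -0.015
```

Emit:
{"fn": "move_arm", "kwargs": {
  "series": [
    [0,0,0,0,0,0],
    [0,0,0,0,0,0],
    [0,0,0,0,0,0],
    [0,0,0,0,0,0],
    [0,0,0,0,0,0]
  ],
  "grip": 0.45
}}

```text
clock: 23.45
position: [0.6051, 0.1389, 0.1326]
ee_rot: [-0.278, -3.068, 0.448]
force: [-0.1, 1.1, -0.2]
width: 0.447
```

Emit:
{"fn": "move_arm", "kwargs": {
  "series": [
    [0.06,0.28,0.96,0,0,0],
    [0.12,0.56,1.92,0,0,0],
    [0.18,0.84,2.88,0,0,0],
    [0.18,0.84,2.88,0,0,0],
    [0.18,0.84,2.88,0,0,0],
    [0.18,0.84,2.88,0,0,0],
    [0,0,0,0,0,0]
  ]
}}

```text
clock: 24.15
position: [0.6147, 0.184, 0.2816]
ee_rot: [-0.277, -3.075, 0.44]
force: [-0.7, 0.4, 0.2]
width: 0.451
```

Run:
```python
from h import *
from cell import monitor,imaging,outline_of
s=monitor.observe(); rep(s)
im=imaging.get_image("wrist"); a=im["color"][:,:,::-1]
b=imaging.get_image("scene")["color"][150:380,220:450,::-1]
cv2.imwrite("pics/f7.png",np.hstack([cv2.resize(a,(400,300)),cv2.resize(b,(300,300),interpolation=cv2.INTER_CUBIC)]))
by,bz=-.095+.165*np.cos(-.015),.135+.165*np.sin(-.015)
P=c2w(PC,[(-.023,by,bz),(.093,by,bz),(-.028,0,.111)])
print("wrist px(half scale 0.625)",(wproj(im,s,P)*.625).round(),"scene",((proj(SC,P)-[220,150])*300/230+[400,0]).round())
for m in outline_of("scene","jar")[:3]: print(round(m["p"],2),m["rect"])
```

```text
t 24.15 cradle TCP mm [ -5.  116.3 281.6] toolz [ 0.008 -0.28  -0.96 ] tooly [-0.018  0.96  -0.281] F cr [-0.78  0.27  0.18] w 0.451 j [ 0.    0.69 -0.92  1.3   0.68  1.65  0.49]
wrist px(half scale 0.625) [[199. 125.]
 [198. 204.]
 [158. 116.]] scene [[575. 141.]
 [542. 179.]
 [546. 133.]]
0.76 [343.3, 198.8, 43.3, 38.1]
0.72 [133.6, 201.0, 67.1, 43.4]
0.71 [296.7, 253.9, 45.3, 53.2]
```

View pics/f7.png

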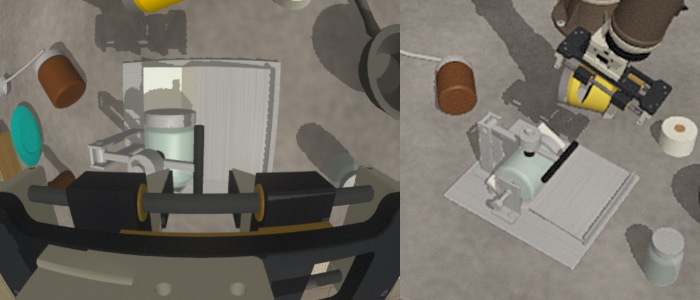

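The final views show the arm level on the jar, with the bar at the predicted place (wrist half-scale (199,125), scene (575,141) to (542,179)). The jar is in the vee against the stop, the fingers are clear, and the force reads about zero. Handing in.

```bash
python3 -c "
from cell import workorder
print(workorder.sign_off())"
```

```text
the job is handed in; nothing more can be done
None
```

The jar is in the vee against the foot of the end stop, with the hold-down arm resting on it and let go. I handed the job in at about 24 s; the sign-off reports no verdict.

- **Rolling:** leaned fingers rolled the jar over the crest; the readings were about 1 to 2 N. Two cameras then placed it at the seat within a pixel or two.
- **Sliding:** it slid along the vee at about 2 to 4 N. At the foot the force rose to about 9 to 10 N and stayed there, well under the 20 N limit. By my measurement the base stands about 8 mm from the bracket.
- **Hold-down arm:** I swung it over along its arc and lowered it until the vertical force changed sign at about -0.015 rad. I eased it slightly and opened the fingers.
- **Last checks:** the bar is where a level arm puts it, and the tool force is near zero with the fingers about 15 cm clear. The bystanders in view look undisturbed in the last picture, but I did not measure them again.

**Two things to note:**
- A few rows on the way to the bar were cut short. I saw this in the pose readout and corrected it before gripping.
- In the last picture the network's best "jar" match was something else. The real jar came third, at the right place, and I confirmed it by eye.

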